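# Line up the fired beakers by height for kiln loading

## Task

Set the four terracotta beakers out on the board for kiln loading, one upright on the middle of each cork pad, in order of height: the shortest on the pad next to the brush pot, rising to the tallest on the pad farthest from it. They are brittle, so do not knock any over and put them down gently, without dropping them; leave the brush pot where it is.

Things in the scene. Friction and masses are not known exactly. Their poses are not given: they have to be found in the camera images.
- beaker_shortest_mid (a point): the shortest of four plain, unglazed terracotta beakers: upright, straight-sided round cup, open at the top, 55 mm high, 40 mm outside diameter, wall 4 mm, to be gripped across the outside at any height (best near the rim, to keep the gripper clear above it), about 90 g (may vary by 30 %). The point is on its axis, half-way up (27.5 mm above its foot); z is its axis, upward. Starts standing on the table between the robot and the board.
- beaker_second_mid (a point): the second shortest of four plain, unglazed terracotta beakers: upright, straight-sided round cup, open at the top, 75 mm high, 46 mm outside diameter, wall 4 mm, to be gripped across the outside at any height (best near the rim, to keep the gripper clear above it), about 130 g (may vary by 30 %). The point is on its axis, half-way up (37.5 mm above its foot); z is its axis, upward. Starts standing on the table between the robot and the board.
- beaker_third_mid (a point): the third shortest of four plain, unglazed terracotta beakers: upright, straight-sided round cup, open at the top, 95 mm high, 52 mm outside diameter, wall 4 mm, to be gripped across the outside at any height (best near the rim, to keep the gripper clear above it), about 180 g (may vary by 30 %). The point is on its axis, half-way up (47.5 mm above its foot); z is its axis, upward. Starts standing on the table between the robot and the board.
- beaker_tallest_mid (a point): the tallest of four plain, unglazed terracotta beakers: upright, straight-sided round cup, open at the top, 115 mm high, 58 mm outside diameter, wall 4 mm, to be gripped across the outside at any height (best near the rim, to keep the gripper clear above it), about 240 g (may vary by 30 %). The point is on its axis, half-way up (57.5 mm above its foot); z is its axis, upward. Starts standing on the table between the robot and the board.
- pad_a: round cork pad, 80 mm diameter, 4 mm thick, fixed on a long dark wooden board (110 x 700 mm, 18 mm thick, lying across the robot's front, fixed); at the -y (robot's right) end of the row. Four equal pads stand in a row about 108 mm apart. Origin: centre of its underside, 18 mm above the table, so its top is 4 mm above the origin, 22 mm above the table. z up.
- pad_b: round cork pad, 80 mm diameter, 4 mm thick, fixed on a long dark wooden board (110 x 700 mm, 18 mm thick, lying across the robot's front, fixed); second from the -y end of the row. Four equal pads stand in a row about 108 mm apart. Origin: centre of its underside, 18 mm above the table, so its top is 4 mm above the origin, 22 mm above the table. z up.
- pad_c: round cork pad, 80 mm diameter, 4 mm thick, fixed on a long dark wooden board (110 x 700 mm, 18 mm thick, lying across the robot's front, fixed); third from the -y end of the row. Four equal pads stand in a row about 108 mm apart. Origin: centre of its underside, 18 mm above the table, so its top is 4 mm above the origin, 22 mm above the table. z up.
- pad_d: round cork pad, 80 mm diameter, 4 mm thick, fixed on a long dark wooden board (110 x 700 mm, 18 mm thick, lying across the robot's front, fixed); at the +y (robot's left) end of the row. Four equal pads stand in a row about 108 mm apart. Origin: centre of its underside, 18 mm above the table, so its top is 4 mm above the origin, 22 mm above the table. z up.
- brush_pot: steel pot 68 mm in diameter and 85 mm high, holding four paint brushes that rise to about 170 mm above its foot; it stands loose (0.6 kg) on one end of the board, about 138 mm beyond the last pad at that end - either end from start to start. At the other end stands a white lidded jar instead. Origin: centre of its underside; z up.

How it is judged:
By the outcome, as a careful person would: the job done as asked, in the order asked, and still so for the second after the job is handed in, with the robot touching nothing.
It also fails if it takes over 106 s, if anything falls off the work surface, if the arm or the gripper's body presses on something with over 40 N, if the wrist force passes 120 N, or if a joint passes its speed limit or range.

## Robot

A 6-joint arm with a two-finger parallel gripper is mounted at the origin on the work surface. World frame = base frame: x ahead of the robot, y to its left, z up, the work surface at z = 0. Lengths are in m, angles in rad, forces in N, time in s.
With the tool pointing down it reaches from about 0.25 to 0.725 m from the base axis. Payload 4 kg.
Tool frame: the origin (TCP) lies midway between the tips of the shut fingers; the grasp point (between the pads) lies pinch_z behind it (pinch_z is the distance from the TCP to the grasp point, in m); z points along the fingers, y is the direction in which the jaws open and shut (so a half turn about z gives the same grasp; the last joint's range is limited). The gripper opens to 85 mm and grips with 20 to 120 N. Pads are 22 mm wide; open, the fingers measure 114 mm over their backs; the gripper's body (76 mm by 85 mm) begins 54 mm behind the grasp point. The pads swing forward as they close: fully open they stand 13 mm farther back than shut.
Start: joints at [1.107, 0.241, 0.005, 1.335, 0, 1.571], TCP at [0.224, 0.447, 0.231] pointing down, gripper open.
Joint ranges: [-2.72, 2.72], [-1.05, 1.87], [-1.09, 1.28], [-1.99, 2.15], [-1.42, 1.44], [-3.14, 3.14]. Speed limits (rad/s): [2.79, 2.79, 3.14, 3.14, 3.14, 3.14].

## Interface

Orientations are given as a unit quaternion [x, y, z, w].
In Python, from workcell import * gives the robot as it stands.
- The arm moves only by the tool move_arm, never from a script. Its argument "motion" is a list of rows, each a list of 3 entries, a list of its own where there are three numbers: the finger opening in mm, from 0 to 85.4, then the shift along the tool's x, y, z in units of 50 mm (1.0 is 50 mm), then the turn about the tool's z in units of 6 degrees (1.0 is 6 degrees). In form: [[claw, [dx, dy, dz], roll], ...]. A call has exactly 10 rows; each row is the pose to reach, as a shift and turn from the pose commanded when the call began, along the tool's axes at that moment; what a row does not reach only later rows make up. A row lasts 1/10 s, in which the tool goes at most 50 mm and 8.59 degrees, less where a joint would pass 70% of its speed; a pose out of reach is approached as far as the arm can. A call with a gripper value outside its range is refused whole. The fingers move at their own pace and stop on an object; the grip force is fixed at half the most. Time passes only in rows, so rows that repeat a pose let the fingers close, or fill a call up. It gives the time, the measured TCP pose, the force and the opening at its end, in the units of the state.
- get_obs(): the state, without advancing time (a new reading comes with each control period).
- camera(name): name is "side" or "top"; returns a dict with "color" (400x640x3 uint8, red, green, blue), "fx", "fy", "cx", "cy" (pixels), "distortion" ([k1, k2, p1, p2, k3] as OpenCV has them; the pictures are not rectified), "rvec" (rotation vector, rad) and "tvec" (3), from world to camera coordinates, as OpenCV has them. Camera axes: x right, y down, z forward; pixel columns grow to the right and rows downward; lengths in m; the calibration is good to about 2 mm. A picture is of the moment at which its call begins. There is no depth.
- job_done(): hands the job in, once; it reports no verdict.
The state is a dict: "clock": time; "joint_pos": joint angles; "joint_vel": joint speeds; "tau": joint torques, N m; "eef_pos": TCP position; "tool_rot": TCP orientation; "ft_force": force on the tool from outside, world axes, zero at the start; "ft_torque": the same for the moment, N m; "grip_width": finger opening in m.
Only numpy, scipy, OpenCV 4.12 (cv2) and the standard library are available. Lean on these libraries where they do the work, as an engineer would, in place of code of your own. Each camera call takes 0.05 s, during which the arm holds its last target.

## Working session

There is one attempt and no reset: what is moved stays moved. The work goes in short steps, Python scripts to look and compute and a tool call to move; the robot and the scene stay as the last step left them, time stands still between calls to the robot, and variables do not carry over. Pictures are saved under pics/ and viewed, and the job is handed in when it is done.

Besides the shell and the picture viewer there is one more tool, called as name([rows], argument=value, ...), one row to a line, values as JSON. move_arm: Moves the arm, as the interface text tells. Its arguments: {"type":"object","properties":{"motion":{"type":"array","items":{"type":"array"}}},"required":["motion"]}

```bash
mkdir -p pics; ls; python3 - <<'E'
from workcell import *
import cv2,numpy as np
np.set_printoptions(precision=4,suppress=True)
print(get_obs())
for n in("top","side"):
    c=camera(n); cv2.imwrite(f"pics/{n}0.png",c["color"][:,:,::-1])
    print({k:v for k,v in c.items() if k!="color"})
E
```

```text
pics
{'clock': 0.0, 'joint_pos': array([1.107 , 0.2414, 0.0037, 1.3352, 0.    , 1.5707]), 'joint_vel': array([ 0.0014, -0.0019,  0.0007, -0.0009, -0.0012,  0.0009]), 'tau': array([  0.0002, -37.2316,  25.2407,   0.0169,   0.0002,   0.    ]), 'eef_pos': array([0.2234, 0.4466, 0.2304]), 'tool_rot': array([ 0.2298,  0.9732, -0.001 , -0.0002]), 'ft_force': array([ 0.7097, -0.4611,  0.2495]), 'ft_torque': array([0.0211, 0.0084, 0.0193]), 'grip_width': 0.08544925016965454}
{'fx': 433.2438150768634, 'fy': 433.2438150768634, 'cx': 317.51860008953184, 'cy': 206.55477964452032, 'distortion': array([-0.0586,  0.    ,  0.    ,  0.    ,  0.    ]), 'rvec': array([ 2.1988, -2.1472,  0.0955]), 'tvec': array([-0.0061,  0.5673,  0.9633])}
{'fx': 395.5590426376808, 'fy': 395.5590426376808, 'cx': 314.739653975277, 'cy': 199.95303031891567, 'distortion': array([-0.0837,  0.    ,  0.    ,  0.    ,  0.    ]), 'rvec': array([ 2.2002, -0.5073,  0.2182]), 'tvec': array([-0.4928,  0.2172,  0.9536])}
```

View pics/top0.png

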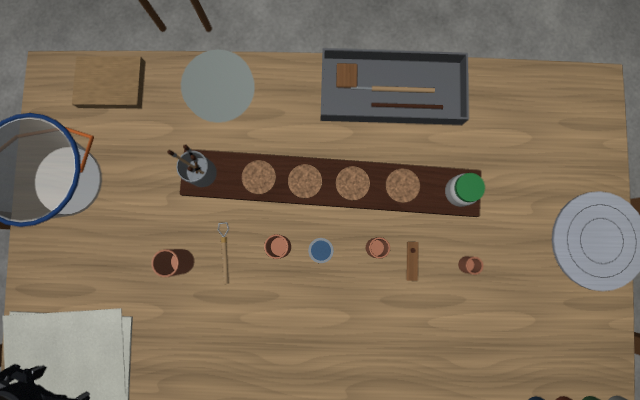

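View pics/side0.png

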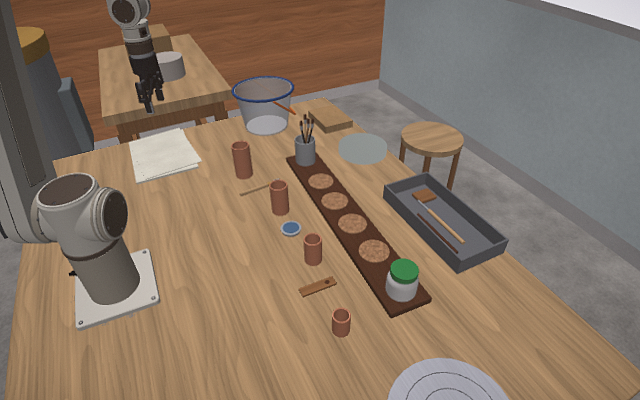

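The top view shows the brush pot at the left (+y) end near (192,165), so pad_d takes the shortest beaker. The beakers stand at about (166,262) tallest, (279,246) third, (377,247) second and (470,265) shortest. The pads are at (258,177), (305,181), (352,183) and (403,185). I'll measure these next.

```bash
cat > h.py <<'E'
import cv2,numpy as np
np.set_printoptions(precision=4,suppress=True)
def K(c): return np.array([[c["fx"],0,c["cx"]],[0,c["fy"],c["cy"]],[0,0,1]])
def ray(c,px,z):
    p=cv2.undistortPoints(np.array(px,float).reshape(-1,1,2),K(c),c["distortion"]).reshape(-1,2)
    R=cv2.Rodrigues(c["rvec"])[0]; C=-R.T@c["tvec"]
    d=np.c_[p,np.ones(len(p))]@R
    return C+d*((z-C[2])/d[:,2])[:,None]
def proj(c,P): return cv2.projectPoints(np.array(P,float).reshape(-1,1,3),c["rvec"],c["tvec"],K(c),c["distortion"])[0].reshape(-1,2)
E
python3 - <<'E'
from workcell import *
from h import *
c=camera("top"); im=np.ascontiguousarray(c["color"][:,:,::-1])
for x,y in [(166,262),(279,246),(377,247),(470,265),(258,177)]:
    print(im[y,x,::-1])
hsv=cv2.cvtColor(im,cv2.COLOR_BGR2HSV)
m=((hsv[:,:,0]<9)|(hsv[:,:,0]>172))&(hsv[:,:,1]>85)&(hsv[:,:,2]>30)
m=m.astype(np.uint8)*255
n,l,st,ce=cv2.connectedComponentsWithStats(m)
for i in range(1,n):
    if st[i,4]>60: print(st[i],ce[i])
cr=[]
for x,y in [(175,262),(279,246),(377,247),(470,265)]:
    cr.append(np.vstack([cv2.resize(a[y-25:y+25,x-25:x+25],(200,200),interpolation=cv2.INTER_NEAREST) for a in (im,cv2.cvtColor(m,cv2.COLOR_GRAY2BGR))]))
cv2.imwrite("pics/crop1.png",np.hstack(cr))
# pads
a=im[150:210,230:430]; cv2.imwrite("pics/crop2.png",cv2.resize(a,None,fx=4,fy=4,interpolation=cv2.INTER_NEAREST))
c2=camera("side"); cv2.imwrite("pics/crop3.png",cv2.resize(c2["color"][130:350,220:420,::-1],None,fx=2.7,fy=2.7,interpolation=cv2.INTER_NEAREST))
E
```

```text
[56 35 27]
[165 111  89]
[161 108  85]
[156 103  80]
[122  94  70]
```

View pics/crop1.png

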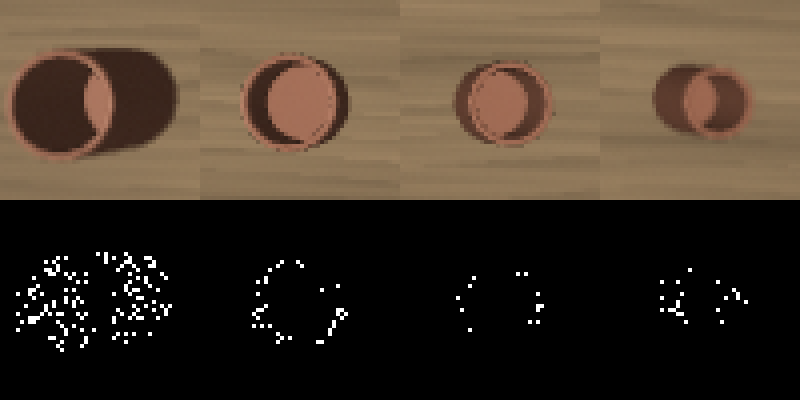

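View pics/crop2.png

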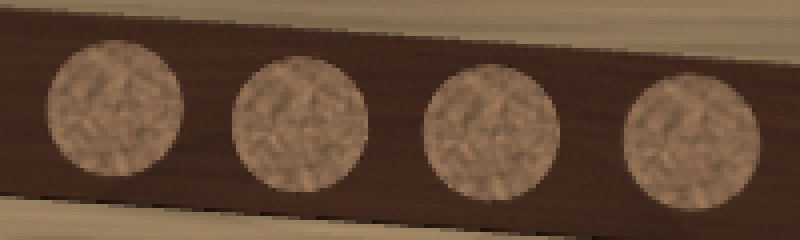

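View pics/crop3.png

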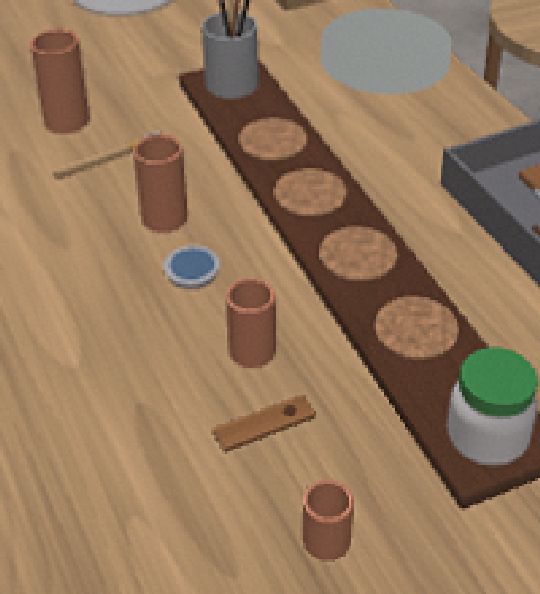

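The crops show clear rims in the top view, at crop centres of roughly (61,104), (293,103), (510,103) and (718,103). The pads are clean discs, and the side view confirms that beaker height falls from +y to -y.

```bash
cat > loc.py <<'E'
from h import *
NM=["tallest","third","second","shortest"];H=dict(tallest=.115,third=.095,second=.075,shortest=.055);D=dict(tallest=.058,third=.052,second=.046,shortest=.040)
def circ(c,cx,cy,r,z):
    im=c["color"].astype(float); R,G=im[:,:,0],im[:,:,1]
    m=((R>115)&(R/G>1.36)).astype(np.uint8)
    w=np.zeros_like(m); cv2.circle(w,(cx,cy),r,1,-1); m&=w
    n,l,st,ce=cv2.connectedComponentsWithStats(m); i=1+np.argmax(st[1:,4]); m=(l==i).astype(np.uint8)
    ct=max(cv2.findContours(m,cv2.RETR_EXTERNAL,cv2.CHAIN_APPROX_NONE)[0],key=len).reshape(-1,2)
    ct=cv2.convexHull(ct).reshape(-1,2)
    P=ray(c,ct,z)[:,:2]
    (x,y),rr=cv2.minEnclosingCircle((P*1000).astype(np.float32))
    A=np.c_[2*P,np.ones(len(P))]; s=np.linalg.lstsq(A,(P**2).sum(1),rcond=None)[0]
    return x/1000,y/1000,rr*2/1000,s[:2],2*np.sqrt(s[2]+s[:2]@s[:2])
def pads(c):
    im=np.ascontiguousarray(c["color"][:,:,::-1]); g=cv2.GaussianBlur(im[:,:,1],(3,3),0)
    out=[]
    for cx,cy in [(258,177),(305,181),(352,183),(403,185)]:
        w=np.zeros_like(g); cv2.circle(w,(cx,cy),21,1,-1)
        m=((g>68)&(w>0)).astype(np.uint8)
        ct=max(cv2.findContours(m,cv2.RETR_EXTERNAL,cv2.CHAIN_APPROX_NONE)[0],key=len)
        P=ray(c,ct,.022)[:,:2]; A=np.c_[2*P,np.ones(len(P))]; s=np.linalg.lstsq(A,(P**2).sum(1),rcond=None)[0]
        out.append((s[:2],2*np.sqrt(s[2]+s[:2]@s[:2])))
    return out
E
python3 - <<'E'
from workcell import *
from loc import *
c=camera("top");s=camera("side")
im=np.ascontiguousarray(s["color"][:,:,::-1])
for n,(x,y) in zip(NM,[(166,262),(278,246),(378,247),(470,265)]):
    r=circ(c,x,y,19,H[n]); print(n,r)
    t=np.linspace(0,6.28,60)
    for z in(0,H[n]):
        for p in proj(s,np.c_[r[0]+D[n]/2*np.cos(t),r[1]+D[n]/2*np.sin(t),0*t+z]): im[int(p[1]+.5),int(p[0]+.5)]=(0,255,0)
for n,p in zip("dcba",pads(c)):
    print(n,p)
    for q in proj(s,np.c_[p[0][0]+.04*np.cos(t),p[0][1]+.04*np.sin(t),0*t+.022]): im[int(q[1]+.5),int(q[0]+.5)]=(0,255,0)
cv2.imwrite("pics/ov.png",cv2.resize(im[130:350,220:420],None,fx=2.7,fy=2.7,interpolation=cv2.INTER_NEAREST))
print(ray(c,[(192,167)],.085), ray(c,[(470,187)],.09))
E
```

```text
tallest (0.43524749755859377, 0.32022796630859374, 0.057123435974121096, array([0.435 , 0.3206]), np.float64(0.05587477519395405))
third (0.47524481201171875, 0.093457763671875, 0.05114309310913086, array([0.4751, 0.0932]), np.float64(0.050057597077593365))
second (0.47752001953125, -0.1276165542602539, 0.04512861633300781, array([ 0.4777, -0.1276]), np.float64(0.04448646217189504))
shortest (0.44270327758789063, -0.3413069763183594, 0.03889330291748047, array([ 0.4428, -0.3412]), np.float64(0.03857129409407827))
d (array([0.6336, 0.1459]), np.float64(0.07706247074079521))
c (array([0.6266, 0.0388]), np.float64(0.07697170337936142))
b (array([ 0.6245, -0.0715]), np.float64(0.07693088495330372))
a (array([ 0.6219, -0.1871]), np.float64(0.07715880986274284))
[[0.6419 0.2824 0.085 ]] [[ 0.6116 -0.3209  0.09  ]]
```

View pics/ov.png

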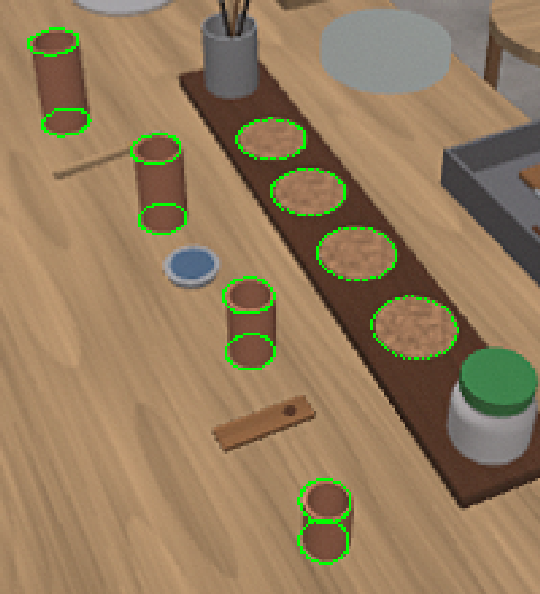

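The overlay agrees in both views to about 1 px (about 2 mm). Pad diameters read 77 mm, a slight edge shrink, but the centres are fine.

I'll place the beakers in this order: shortest to d, second to c, third to b, tallest to a. First comes the approach.

```bash
cat > go.py <<'E'
# usage: shift in move units from present pose to world target, plus roll so tool y -> world +x
import sys
from workcell import *
import workcell
from h import *
from scipy.spatial.transform import Rotation as Ro
o=get_obs(); R=Ro.from_quat(o["tool_rot"]).as_matrix()
t=np.array([float(v) for v in sys.argv[1:4]])
print("tool axes x,y,z in world:\n",R.T)
yaw=np.degrees(np.arctan2(R[1,1],R[0,1])); print("roll units",yaw/6)
print("shift units",R.T@(t-o["eef_pos"])/.05, "pos",o["eef_pos"],"F",o["ft_force"],"w",o["grip_width"],"t",o["clock"],"q",o["joint_pos"])
E
python3 go.py .4427 -.3413 .16; python3 -c "
import workcell;print([k for k in dir(workcell) if k[0]!='_']); print(getattr(workcell,'pinch_z',None))"
```

```text
tool axes x,y,z in world:
 [[-0.8944  0.4473 -0.    ]
 [ 0.4473  0.8944 -0.0007]
 [-0.0003 -0.0007 -1.    ]]
roll units 10.571185316862332
shift units [-10.972  -12.1393   1.4289] pos [0.2236 0.447  0.231 ] F [-0.4164  0.0236  0.3263] w 0.08533227112187974 t 0.3 q [ 1.107   0.2409  0.0046  1.3352 -0.      1.5708]
['Unreachable', 'camera', 'get_obs', 'job_done', 'pinch_z']
0.0187
```

move_arm([
  [85,[-0.3,-0.4,0],1.0],
  [85,[-0.9,-1.0,0],2.4],
  [85,[-1.5,-1.7,0],3.8],
  [85,[-2.1,-2.4,0],5.2],
  [85,[-2.8,-3.1,0],6.6],
  [85,[-3.5,-3.8,0],8.0],
  [85,[-4.1,-4.5,0],9.4],
  [85,[-4.8,-5.2,0],10.57],
  [85,[-5.4,-5.9,0],10.57],
  [85,[-5.6,-6.1,0],10.57],
])

```text
clock: 1.3
eef_pos: [0.338, 0.0457, 0.2315]
tool_rot: [0.709, 0.705, -0.0, 0.001]
ft_force: [0.1, -0.0, -0.6]
grip_width: 0.085
```

```bash
python3 go.py .4427 -.3413 .16
```

```text
tool axes x,y,z in world:
 [[ 0.0059  1.     -0.001 ]
 [ 1.     -0.0059  0.0009]
 [ 0.0009 -0.001  -1.    ]]
roll units -0.056362602067236284
shift units [-7.7256  2.1382  1.4405] pos [0.338  0.0457 0.2315] F [ 0.1051 -0.0351 -0.6054] w 0.08498425878203528 t 1.3 q [ 0.1353 -0.0786 -0.3469  1.3017 -0.0011  1.712 ]
```

move_arm([
  [85,[-0.5,0.1,0],0],
  [85,[-1.4,0.4,0],0],
  [85,[-2.3,0.7,0],0],
  [85,[-3.2,0.9,0.1],0],
  [85,[-4.1,1.2,0.3],0],
  [85,[-5.0,1.4,0.5],0],
  [85,[-5.9,1.7,0.7],0],
  [85,[-6.8,1.9,0.9],0],
  [85,[-7.5,2.1,1.1],0],
  [85,[-7.75,2.14,1.2],0],
])

```text
clock: 2.3
eef_pos: [0.4448, -0.3415, 0.1696]
tool_rot: [0.708, 0.706, -0.0, -0.0]
ft_force: [0.3, 0.9, -0.6]
grip_width: 0.0848
```

```bash
python3 go.py .4427 -.3413 .09;  python3 - <<'E'
from workcell import *
from loc import *
c=camera("top");cv2.imwrite("pics/t1.png",cv2.resize(c["color"][190:330,400:560,::-1],None,fx=4,fy=4))
s=camera("side");cv2.imwrite("pics/s1.png",cv2.resize(s["color"][200:400,250:450,::-1],None,fx=3,fy=3))
E
python3 go.py .4427 -.3413 .09
```

```text
tool axes x,y,z in world:
 [[ 0.003   1.     -0.    ]
 [ 1.     -0.003  -0.0007]
 [-0.0007 -0.     -1.    ]]
roll units -0.028645219968908096
shift units [ 0.0031 -0.0408  1.5928] pos [ 0.4448 -0.3415  0.1696] F [ 0.293   0.9043 -0.6087] w 0.08479297118157798 t 2.3 q [-0.6545  0.393   0.0561  1.2344 -0.0005  0.9193]
tool axes x,y,z in world:
 [[ 0.0022  1.      0.0016]
 [ 1.     -0.0022 -0.0021]
 [-0.0021  0.0016 -1.    ]]
roll units -0.0210112223523705
shift units [-0.043  -0.0224  1.5947] pos [ 0.444  -0.3393  0.1697] F [-0.7005  0.6287 -0.0266] w 0.0848368628695266 t 2.4 q [-0.6525  0.3908  0.0531  1.2357  0.      0.9205]
```

View pics/s1.png

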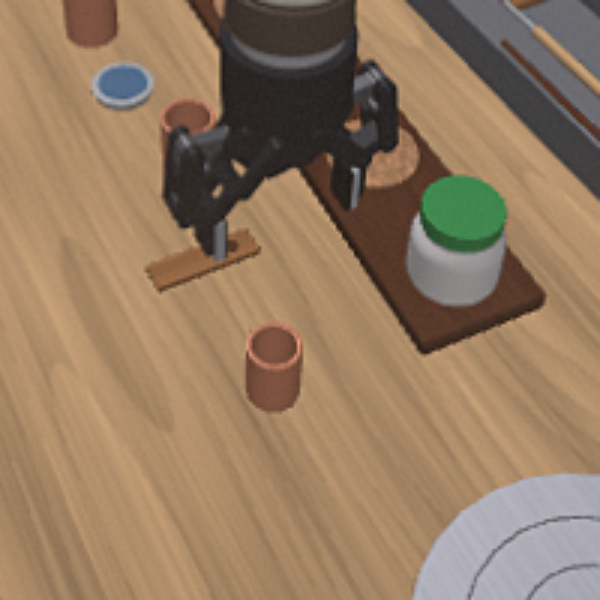

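View pics/t1.png

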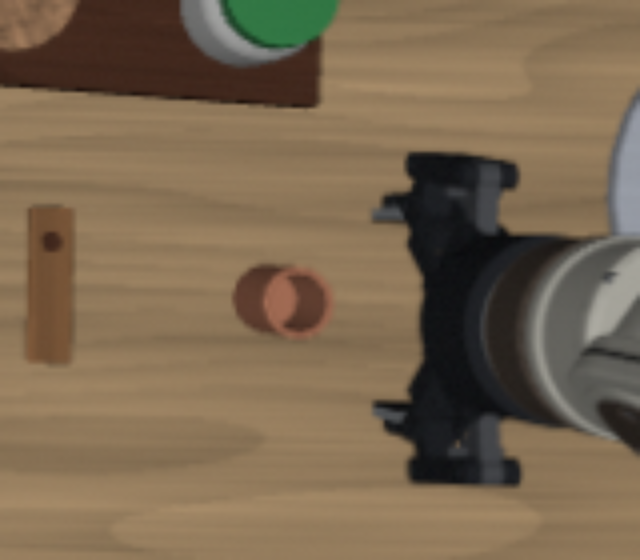

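```bash
python3 - <<'E'
from workcell import *
from loc import *
c=camera("top");s=camera("side")
p=np.array([.444,-.340,.18])
for k in (c,s): print(proj(k,[p+[.045,0,0],p,p-[.045,0,0],[.4427,-.3413,.055]]))
print(ray(c,[(496,242.5),(496,292)],.183))
E
```

```text
[[496.3453 243.9091]
 [496.5354 267.3814]
 [496.6617 291.0205]
 [474.136  265.2927]]
[[362.2873 267.1361]
 [341.7131 275.2045]
 [320.3028 283.5528]
 [339.8744 314.9163]]
[[ 0.4916 -0.3381  0.183 ]
 [ 0.3974 -0.3375  0.183 ]]
```

The fingertips in the top view agree with the projected TCP to 1–2 px, so the calibration holds. Descending now.

move_arm([
  [85,[-0.02,-0.02,0.3],0],
  [85,[-0.02,-0.02,0.8],0],
  [85,[-0.02,-0.02,1.3],0],
  [85,[-0.02,-0.02,1.8],0],
  [85,[-0.02,-0.02,2.2],0],
  [85,[-0.02,-0.02,2.5],0],
  [85,[-0.02,-0.02,2.7],0],
  [85,[-0.02,-0.02,2.9],0],
  [85,[-0.02,-0.02,3.0],0],
  [85,[-0.02,-0.02,3.0],0],
])

```text
clock: 3.5
eef_pos: [0.4436, -0.3389, 0.0211]
tool_rot: [0.707, 0.707, -0.0, -0.0]
ft_force: [0.5, 0.2, 0.4]
grip_width: 0.0852
```

move_arm([
  [75,[0,0,0],0],
  [65,[0,0,0],0],
  [57,[0,0,0],0],
  [50,[0,0,0],0],
  [45,[0,0,0],0],
  [40,[0,0,0],0],
  [35,[0,0,0],0],
  [30,[0,0,0],0],
  [30,[0,0,0],0],
  [30,[0,0,0],0],
])

```text
clock: 4.5
eef_pos: [0.4439, -0.3395, 0.0218]
tool_rot: [0.707, 0.707, -0.0, 0.0]
ft_force: [-0.4, -0.0, 5.5]
grip_width: 0.0392
```

move_arm([
  [20,[0,0,-0.05],0],
  [20,[0,0,-0.15],0],
  [20,[0,0,-0.4],0],
  [20,[0,0,-0.8],0],
  [20,[0,0,-1.2],0],
  [20,[0,0,-1.6],0],
  [20,[0,0,-2.0],0],
  [20,[0,0,-2.3],0],
  [20,[0,0,-2.5],0],
  [20,[0,0,-2.6],0],
])

```text
clock: 5.5
eef_pos: [0.4441, -0.3397, 0.1528]
tool_rot: [0.707, 0.707, 0.0, 0.001]
ft_force: [-0.8, -0.7, -1.4]
grip_width: 0.0393
```

```bash
python3 go.py .6336 .1459 .150;  python3 - <<'E'
from workcell import *
from loc import *
s=camera("side");cv2.imwrite("pics/s2.png",cv2.resize(s["color"][200:400,250:450,::-1],None,fx=3,fy=3))
E
```

```text
tool axes x,y,z in world:
 [[-0.0001  1.     -0.0012]
 [ 1.      0.0001  0.0016]
 [ 0.0016 -0.0012 -1.    ]]
roll units 0.0010957274834190796
shift units [9.7113 3.79   0.0506] pos [ 0.4441 -0.3397  0.1528] F [-0.8492 -0.7286 -1.3952] w 0.03932000823607463 t 5.5 q [-0.6529  0.3993  0.02    1.1895  0.      0.9178]
```

View pics/s2.png

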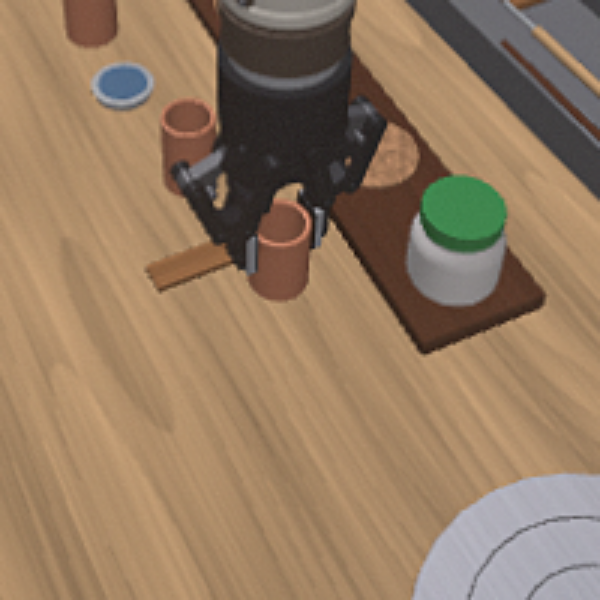

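The side picture shows the shortest beaker held upright at about (280,250) in the crop, midway between the fingers. Now carrying it to pad d.

move_arm([
  [20,[0.2,0.1,0],0],
  [20,[0.6,0.2,0],0],
  [20,[1.1,0.4,0],0],
  [20,[1.7,0.65,0],0],
  [20,[2.3,0.9,0],0],
  [20,[2.9,1.15,0],0],
  [20,[3.5,1.4,0],0],
  [20,[4.1,1.6,0],0],
  [20,[4.6,1.8,0],0],
  [20,[4.8,1.9,0],0],
])

```text
clock: 6.55
eef_pos: [0.5385, -0.0962, 0.1501]
tool_rot: [0.706, 0.708, -0.0, -0.001]
ft_force: [-0.5, -0.3, 0.1]
grip_width: 0.039
```

move_arm([
  [20,[0.3,0.1,0],0],
  [20,[0.8,0.3,0],0],
  [20,[1.4,0.5,0],0],
  [20,[2.0,0.8,0],0],
  [20,[2.7,1.0,0],0],
  [20,[3.4,1.3,0],0],
  [20,[4.0,1.6,0],0],
  [20,[4.5,1.8,0],0],
  [20,[4.8,1.9,0],0],
  [20,[4.94,1.92,0],0],
])

```text
clock: 7.55
eef_pos: [0.6346, 0.1487, 0.1505]
tool_rot: [0.707, 0.707, -0.001, -0.0]
ft_force: [-0.0, -0.2, -1.8]
grip_width: 0.0391
```

```bash
python3 go.py .6350 .1475 .048;  python3 - <<'E'
from workcell import *
from loc import *
for n in("top","side"):
    s=camera(n);cv2.imwrite(f"pics/{n}3.png",s["color"][:,:,::-1])
E
python3 go.py .6350 .1475 .045
```

```text
tool axes x,y,z in world:
 [[-0.001   1.     -0.0004]
 [ 1.      0.001  -0.0011]
 [-0.0011 -0.0004 -1.    ]]
roll units 0.009234574453321346
shift units [-0.0241  0.0107  2.0497] pos [0.6346 0.1487 0.1505] F [-0.0314 -0.173  -1.7813] w 0.039102658071877155 t 7.55 q [ 0.2303  0.586   0.317   1.303  -0.0001  1.8001]
tool axes x,y,z in world:
 [[-0.0006  1.     -0.0005]
 [ 1.      0.0006 -0.0011]
 [-0.0011 -0.0005 -1.    ]]
roll units 0.005555439739285337
shift units [-0.0055  0.0184  2.116 ] pos [0.6342 0.1478 0.1508] F [ 1.1874 -0.1212 -0.8653] w 0.03905355131071716 t 7.65 q [ 0.2291  0.5847  0.3155  1.3029 -0.0003  1.7993]
```

View pics/side3.png

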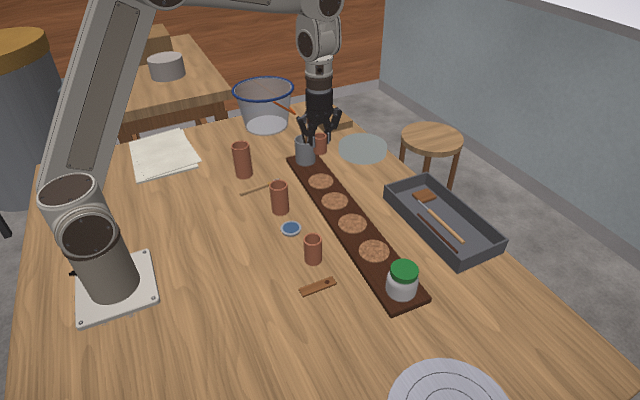

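View pics/top3.png

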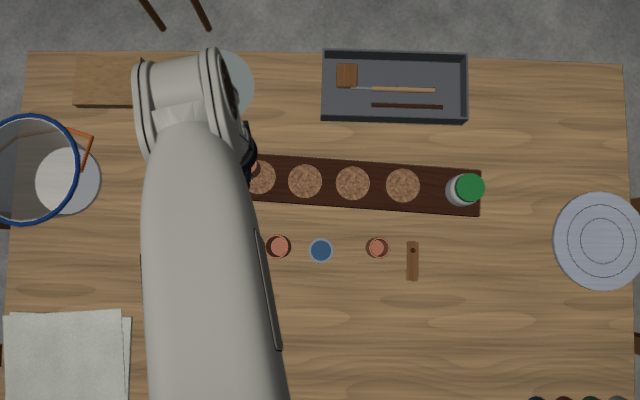

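move_arm([
  [20,[0,0,0.2],0],
  [20,[0,0,0.5],0],
  [20,[0,0,0.9],0],
  [20,[0,0,1.2],0],
  [20,[0,0,1.5],0],
  [20,[0,0,1.7],0],
  [20,[0,0,1.85],0],
  [20,[0,0,1.95],0],
  [20,[0,0,2.0],0],
  [20,[0,0,2.04],0],
])

```text
clock: 8.65
eef_pos: [0.635, 0.1476, 0.0497]
tool_rot: [0.707, 0.707, 0.0, 0.0]
ft_force: [-0.0, -0.2, -0.9]
grip_width: 0.0391
```

move_arm([
  [20,[0,0,0.01],0],
  [20,[0,0,0.02],0],
  [20,[0,0,0.03],0],
  [20,[0,0,0.04],0],
  [20,[0,0,0.05],0],
  [20,[0,0,0.06],0],
  [20,[0,0,0.07],0],
  [20,[0,0,0.08],0],
  [20,[0,0,0.08],0],
  [20,[0,0,0.08],0],
])

```text
clock: 9.65
eef_pos: [0.6346, 0.1477, 0.0453]
tool_rot: [0.707, 0.707, -0.0, -0.0]
ft_force: [0.6, -0.5, -1.3]
grip_width: 0.039
```

move_arm([
  [20,[0,0,0.01],0],
  [20,[0,0,0.01],0],
  [20,[0,0,0.02],0],
  [20,[0,0,0.02],0],
  [20,[0,0,0.03],0],
  [20,[0,0,0.03],0],
  [20,[0,0,0.04],0],
  [20,[0,0,0.04],0],
  [20,[0,0,0.04],0],
  [20,[0,0,0.04],0],
])

```text
clock: 10.65
eef_pos: [0.6347, 0.1477, 0.0438]
tool_rot: [0.707, 0.707, 0.0, 0.0]
ft_force: [-1.3, -0.8, 4.2]
grip_width: 0.039
```

The force rose to about +4 N, which is contact. Opening slowly, then backing up.

move_arm([
  [42,[0,0,0],0],
  [44,[0,0,0],0],
  [46,[0,0,0],0],
  [50,[0,0,0],0],
  [55,[0,0,0],0],
  [62,[0,0,0],0],
  [70,[0,0,0],0],
  [78,[0,0,0],0],
  [85,[0,0,0],0],
  [85,[0,0,0],0],
])

```text
clock: 11.65
eef_pos: [0.6347, 0.1477, 0.0433]
tool_rot: [0.707, 0.707, 0.0, 0.0]
ft_force: [0.0, -1.0, 0.6]
grip_width: 0.085
```

move_arm([
  [85,[0,0,-0.1],0],
  [85,[0,0,-0.4],0],
  [85,[0,0,-0.8],0],
  [85,[0,0,-1.2],0],
  [85,[0,0,-1.6],0],
  [85,[0,0,-2.0],0],
  [85,[0,0,-2.4],0],
  [85,[0,0,-2.7],0],
  [85,[0,0,-2.9],0],
  [85,[0,0,-3.0],0],
])

```text
clock: 12.65
eef_pos: [0.6351, 0.1478, 0.1948]
tool_rot: [0.707, 0.707, 0.001, 0.001]
ft_force: [-0.1, 0.2, 0.3]
grip_width: 0.0847
```

```bash
python3 go.py .4789 -.1260 .15
```

```text
tool axes x,y,z in world:
 [[-0.0001  1.      0.0004]
 [ 1.      0.0001  0.0019]
 [ 0.0019  0.0004 -1.    ]]
roll units 0.0009979623329490995
shift units [-5.4752 -3.1259  0.8871] pos [0.6351 0.1478 0.1948] F [-0.1234  0.2198  0.2864] w 0.0846969892241503 t 12.65 q [ 0.2286  0.5648  0.3965  1.4005 -0.      1.7993]
```

move_arm([
  [85,[-0.3,-0.2,0],0],
  [85,[-0.9,-0.5,0],0],
  [85,[-1.6,-0.9,0],0],
  [85,[-2.3,-1.3,0],0],
  [85,[-3.0,-1.7,0],0],
  [85,[-3.7,-2.1,0.2],0],
  [85,[-4.4,-2.5,0.4],0],
  [85,[-5.0,-2.8,0.7],0],
  [85,[-5.4,-3.05,1.0],0],
  [85,[-5.51,-3.12,1.2],0],
])

```text
clock: 13.65
eef_pos: [0.4763, -0.1294, 0.1319]
tool_rot: [0.708, 0.706, -0.001, -0.001]
ft_force: [-0.3, -0.4, -0.2]
grip_width: 0.0848
```

```bash
python3 - <<'E'
from workcell import *
from loc import *
c=camera("top");s=camera("side")
cv2.imwrite("pics/s4.png",cv2.resize(s["color"][120:350,220:420,::-1],None,fx=2.5,fy=2.5))
cv2.imwrite("pics/t4.png",cv2.resize(c["color"][150:290,220:420,::-1],None,fx=4,fy=4))
E
python3 go.py .4788 -.1276 .039
```

```text
tool axes x,y,z in world:
 [[ 0.0017  1.      0.0013]
 [ 1.     -0.0017 -0.0037]
 [-0.0037  0.0013 -1.    ]]
roll units -0.016571798642830517
shift units [0.0058 0.0448 1.8515] pos [ 0.4769 -0.128   0.1316] F [ 0.0613  0.2054 -0.2738] w 0.0853024078155174 t 13.75 q [-0.2624  0.2994 -0.1861  1.0892  0.0003  1.3101]
```

View pics/s4.png

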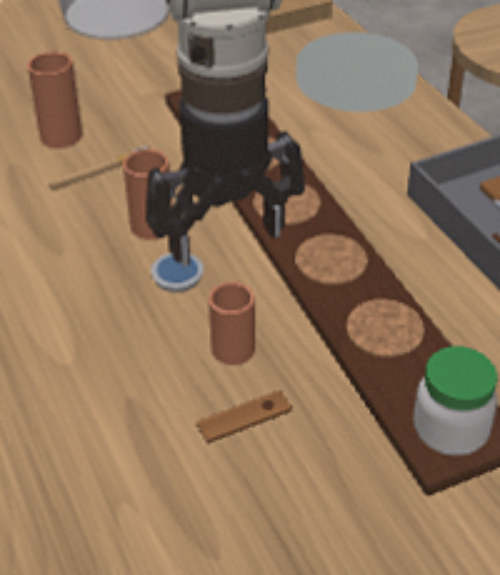

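View pics/t4.png

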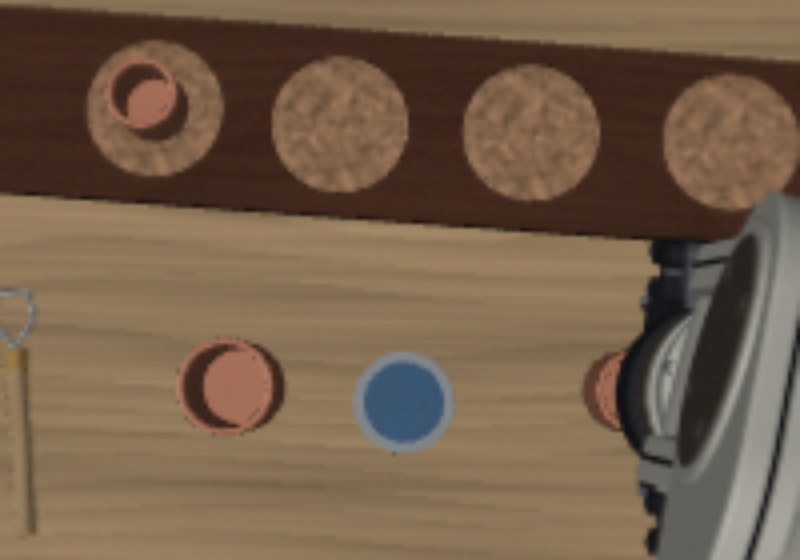

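The shortest beaker stands on pad d with its rim at about (256,174). The offset from the pad disc includes parallax, so I'll measure it.

```bash
python3 - <<'E'
from workcell import *
from loc import *
c=camera("top")
print(circ(c,256,174,13,.077))
R=c["color"]; cv2.imwrite("pics/z.png",cv2.resize(R[155:200,235:285,::-1],None,fx=10,fy=10,interpolation=cv2.INTER_NEAREST))
im=R.astype(float); m=((im[:,:,0]>115)&(im[:,:,0]/im[:,:,1]>1.36))[155:200,235:285]
cv2.imwrite("pics/zm.png",cv2.resize(m.astype(np.uint8)*255,None,fx=10,fy=10,interpolation=cv2.INTER_NEAREST))
E
python3 go.py .4788 -.1276 .039
```

```text
(0.63405908203125, 0.14654161071777344, 0.04068435287475586, array([0.6342, 0.1462]), np.float64(0.039198592722047475))
tool axes x,y,z in world:
 [[ 0.0004  1.      0.0009]
 [ 1.     -0.0004 -0.0015]
 [-0.0015  0.0009 -1.    ]]
roll units -0.0042489836291845495
shift units [-0.0028  0.0142  1.8728] pos [ 0.4782 -0.1275  0.1326] F [0.7402 0.2341 0.5212] w 0.08519092661906336 t 13.8 q [-0.2609  0.2989 -0.1838  1.0898  0.0005  1.3103]
```

View pics/z.png

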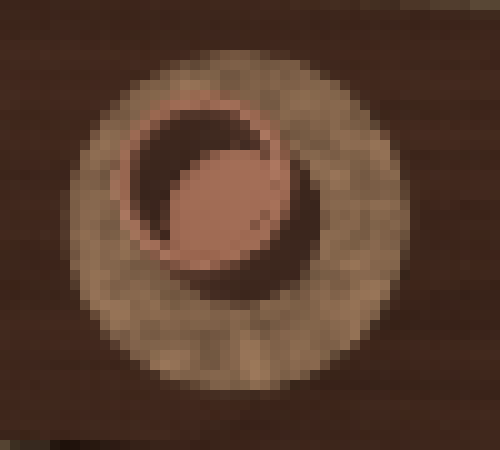

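View pics/zm.png

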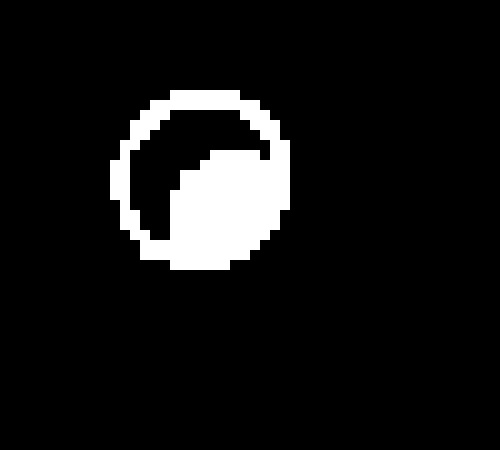

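It is within 1 mm of the pad centre: measured (.6341,.1465) against (.6336,.1459). Now the second beaker.

move_arm([
  [85,[0,0.01,0.2],0],
  [85,[0,0.01,0.5],0],
  [85,[0,0.01,0.8],0],
  [85,[0,0.01,1.1],0],
  [85,[0,0.01,1.35],0],
  [85,[0,0.01,1.55],0],
  [85,[0,0.01,1.7],0],
  [85,[0,0.01,1.8],0],
  [85,[0,0.01,1.87],0],
  [85,[0,0.01,1.87],0],
])

```text
clock: 14.8
eef_pos: [0.4791, -0.1278, 0.0396]
tool_rot: [0.707, 0.707, -0.0, -0.0]
ft_force: [0.3, -0.1, 0.7]
grip_width: 0.0846
```

move_arm([
  [75,[0,0,0],0],
  [67,[0,0,0],0],
  [60,[0,0,0],0],
  [55,[0,0,0],0],
  [50,[0,0,0],0],
  [45,[0,0,0],0],
  [40,[0,0,0],0],
  [35,[0,0,0],0],
  [25,[0,0,0],0],
  [25,[0,0,0],0],
])

```text
clock: 15.8
eef_pos: [0.4792, -0.1279, 0.0403]
tool_rot: [0.707, 0.707, 0.0, 0.0]
ft_force: [-1.9, 0.4, 5.8]
grip_width: 0.0447
```

move_arm([
  [25,[0,0,-0.05],0],
  [25,[0,0,-0.15],0],
  [25,[0,0,-0.4],0],
  [25,[0,0,-0.8],0],
  [25,[0,0,-1.2],0],
  [25,[0,0,-1.6],0],
  [25,[0,0,-2.0],0],
  [25,[0,0,-2.3],0],
  [25,[0,0,-2.5],0],
  [25,[0,0,-2.6],0],
])

```text
clock: 16.8
eef_pos: [0.4796, -0.1279, 0.1707]
tool_rot: [0.707, 0.707, 0.0, 0.001]
ft_force: [0.3, 0.1, -1.0]
grip_width: 0.0449
```

```bash
python3 - <<'E'
from workcell import *
from loc import *
s=camera("side")
cv2.imwrite("pics/s5.png",cv2.resize(s["color"][120:350,220:420,::-1],None,fx=2.5,fy=2.5))
E
python3 go.py .628 .039 .165
```

```text
tool axes x,y,z in world:
 [[-0.0001  1.     -0.0004]
 [ 1.      0.0001  0.0016]
 [ 0.0016 -0.0004 -1.    ]]
roll units 0.0009660088405457627
shift units [3.3394 2.9664 0.1217] pos [ 0.4797 -0.128   0.1709] F [ 0.6403  0.682  -0.7529] w 0.04499067088855136 t 16.85 q [-0.2607  0.2676 -0.1202  1.1813 -0.      1.31  ]
```

View pics/s5.png

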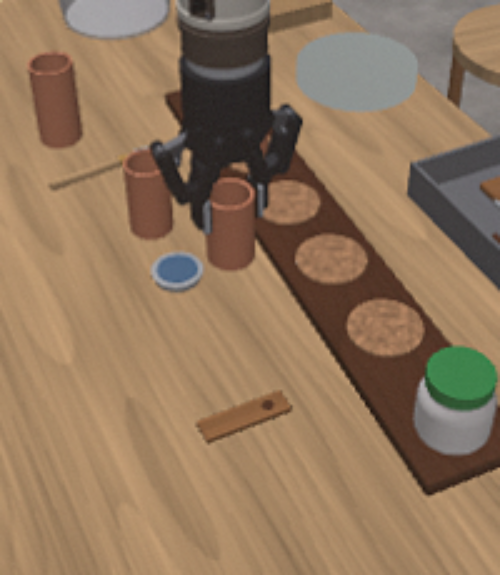

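The side view shows the second beaker held upright at about (230,225) in the crop. Carrying it to pad c.

move_arm([
  [25,[0.15,0.15,0],0],
  [25,[0.4,0.35,0],0],
  [25,[0.8,0.7,0],0],
  [25,[1.2,1.1,0],0],
  [25,[1.7,1.5,0],0],
  [25,[2.2,1.9,0],0],
  [25,[2.6,2.3,0],0],
  [25,[3.0,2.7,0],0],
  [25,[3.25,2.9,0],0],
  [25,[3.33,2.98,0],0],
])

```text
clock: 17.85
eef_pos: [0.6289, 0.0417, 0.168]
tool_rot: [0.706, 0.708, -0.0, -0.001]
ft_force: [-0.9, -0.5, -1.4]
grip_width: 0.045
```

move_arm([
  [25,[0,0,0.1],0],
  [25,[0,0,0.4],0],
  [25,[0,0,0.8],0],
  [25,[0,0,1.2],0],
  [25,[0,0,1.5],0],
  [25,[0,0,1.75],0],
  [25,[0,0,1.9],0],
  [25,[0,0,2.0],0],
  [25,[0,0,2.05],0],
  [25,[0,0,2.07],0],
])

```text
clock: 18.85
eef_pos: [0.6284, 0.0386, 0.0666]
tool_rot: [0.707, 0.707, 0.0, 0.0]
ft_force: [0.6, 1.2, -0.4]
grip_width: 0.0448
```

move_arm([
  [25,[0,0,0.01],0],
  [25,[0,0,0.02],0],
  [25,[0,0,0.03],0],
  [25,[0,0,0.04],0],
  [25,[0,0,0.05],0],
  [25,[0,0,0.06],0],
  [25,[0,0,0.07],0],
  [25,[0,0,0.08],0],
  [25,[0,0,0.08],0],
  [25,[0,0,0.08],0],
])

```text
clock: 19.85
eef_pos: [0.6282, 0.0387, 0.0624]
tool_rot: [0.707, 0.707, 0.0, 0.0]
ft_force: [-0.9, 0.9, -0.7]
grip_width: 0.0449
```

move_arm([
  [25,[0,0,0.01],0],
  [25,[0,0,0.01],0],
  [25,[0,0,0.02],0],
  [25,[0,0,0.02],0],
  [25,[0,0,0.03],0],
  [25,[0,0,0.03],0],
  [25,[0,0,0.03],0],
  [25,[0,0,0.03],0],
  [25,[0,0,0.03],0],
  [25,[0,0,0.03],0],
])

```text
clock: 20.85
eef_pos: [0.6282, 0.0387, 0.0623]
tool_rot: [0.707, 0.707, 0.0, 0.0]
ft_force: [-4.4, 0.6, 8.6]
grip_width: 0.045
```

move_arm([
  [47,[0,0,0],0],
  [49,[0,0,0],0],
  [51,[0,0,0],0],
  [54,[0,0,0],0],
  [58,[0,0,0],0],
  [64,[0,0,0],0],
  [71,[0,0,0],0],
  [78,[0,0,0],0],
  [85,[0,0,0],0],
  [85,[0,0,0],0],
])

```text
clock: 21.85
eef_pos: [0.6282, 0.0387, 0.0608]
tool_rot: [0.707, 0.707, 0.0, 0.0]
ft_force: [-0.2, -1.0, 0.2]
grip_width: 0.0849
```

move_arm([
  [85,[0,0,-0.1],0],
  [85,[0,0,-0.4],0],
  [85,[0,0,-0.8],0],
  [85,[0,0,-1.2],0],
  [85,[0,0,-1.6],0],
  [85,[0,0,-2.0],0],
  [85,[0,0,-2.4],0],
  [85,[0,0,-2.7],0],
  [85,[0,0,-2.9],0],
  [85,[0,0,-3.0],0],
])

```text
clock: 22.85
eef_pos: [0.6286, 0.0387, 0.2122]
tool_rot: [0.707, 0.707, 0.001, 0.001]
ft_force: [-0.1, 0.3, -0.0]
grip_width: 0.0851
```

```bash
python3 go.py .4767 .0934 .16
```

```text
tool axes x,y,z in world:
 [[-0.0001  1.      0.0001]
 [ 1.      0.0001  0.0019]
 [ 0.0019  0.0001 -1.    ]]
roll units 0.0010184521699467006
shift units [ 1.0939 -3.0401  1.0386] pos [0.6286 0.0387 0.2122] F [-0.134   0.3354 -0.0164] w 0.08507882198512241 t 22.85 q [0.0615 0.511  0.3525 1.4104 0.     1.6322]
```

move_arm([
  [85,[0.1,-0.2,0],0],
  [85,[0.2,-0.6,0],0],
  [85,[0.4,-1.1,0],0],
  [85,[0.6,-1.7,0],0],
  [85,[0.8,-2.2,0.1],0],
  [85,[0.95,-2.6,0.3],0],
  [85,[1.05,-2.9,0.5],0],
  [85,[1.09,-3.04,0.8],0],
  [85,[1.09,-3.04,1.0],0],
  [85,[1.09,-3.04,1.0],0],
])

```text
clock: 23.85
eef_pos: [0.475, 0.0929, 0.1592]
tool_rot: [0.707, 0.707, -0.001, -0.001]
ft_force: [0.2, 0.1, -0.5]
grip_width: 0.0849
```

```bash
python3 - <<'E'
from workcell import *
from loc import *
c=camera("top");s=camera("side")
print(proj(c,[[.6266,.0388,.097]]))
cv2.imwrite("pics/s6.png",cv2.resize(s["color"][120:350,220:420,::-1],None,fx=2.5,fy=2.5))
cv2.imwrite("pics/t6.png",cv2.resize(c["color"][150:290,220:420,::-1],None,fx=4,fy=4))
E
python3 go.py .4767 .0934 .059
```

```text
[[303.375  175.4846]]
tool axes x,y,z in world:
 [[ 0.0002  1.     -0.0001]
 [ 1.     -0.0002 -0.0002]
 [-0.0002 -0.0001 -1.    ]]
roll units -0.0020351275868300835
shift units [0.0083 0.0016 2.0345] pos [0.4766 0.093  0.1607] F [-0.4153 -0.0955  0.3243] w 0.0849622145765521 t 23.95 q [ 0.1928  0.2563 -0.1636  1.1511 -0.0001  1.7638]
```

View pics/s6.png

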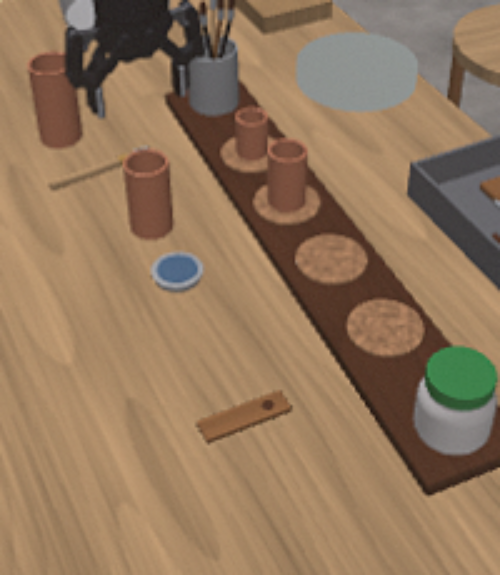

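View pics/t6.png

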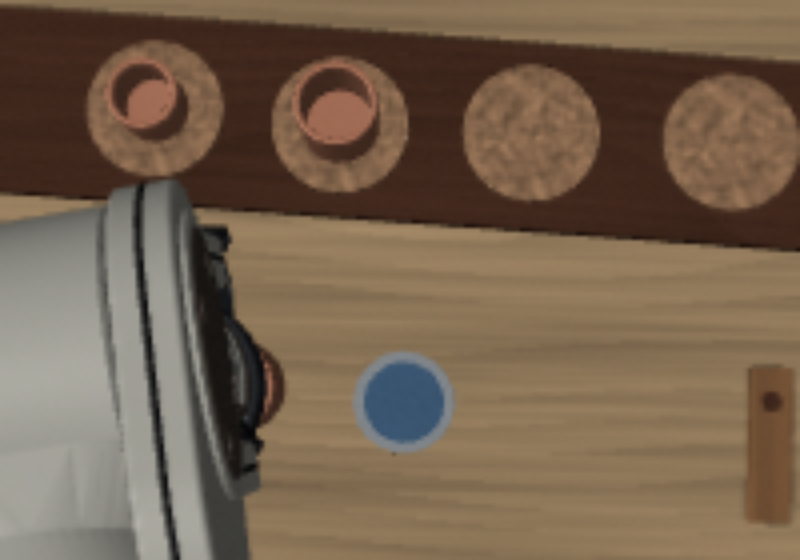

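The shortest and second beakers stand upright on pads d and c. In the top crop the second's rim is at about (336,104), which is pixel (304,176) against an expected (303.4,175.5), so it is centred. The gripper is over the third beaker, so I'll descend and grasp.

move_arm([
  [85,[0,0,0.2],0],
  [85,[0,0,0.5],0],
  [85,[0,0,0.8],0],
  [85,[0,0,1.1],0],
  [85,[0,0,1.4],0],
  [85,[0,0,1.65],0],
  [85,[0,0,1.85],0],
  [85,[0,0,1.95],0],
  [85,[0,0,2.03],0],
  [85,[0,0,2.03],0],
])

```text
clock: 24.95
eef_pos: [0.4762, 0.0931, 0.0591]
tool_rot: [0.707, 0.707, -0.0, -0.0]
ft_force: [-0.1, -0.2, 0.1]
grip_width: 0.0849
```

move_arm([
  [77,[0,0,0],0],
  [70,[0,0,0],0],
  [64,[0,0,0],0],
  [59,[0,0,0],0],
  [55,[0,0,0],0],
  [50,[0,0,0],0],
  [45,[0,0,0],0],
  [40,[0,0,0],0],
  [30,[0,0,0],0],
  [30,[0,0,0],0],
])

```text
clock: 25.95
eef_pos: [0.4762, 0.0932, 0.0598]
tool_rot: [0.707, 0.707, 0.0, 0.0]
ft_force: [-0.7, -0.7, 5.2]
grip_width: 0.0504
```

move_arm([
  [30,[0,0,-0.05],0],
  [30,[0,0,-0.15],0],
  [30,[0,0,-0.4],0],
  [30,[0,0,-0.8],0],
  [30,[0,0,-1.2],0],
  [30,[0,0,-1.6],0],
  [30,[0,0,-2.0],0],
  [30,[0,0,-2.3],0],
  [30,[0,0,-2.5],0],
  [30,[0,0,-2.6],0],
])

```text
clock: 26.95
eef_pos: [0.4764, 0.0932, 0.1901]
tool_rot: [0.707, 0.707, 0.0, 0.0]
ft_force: [0.6, -0.4, -1.8]
grip_width: 0.0505
```

```bash
python3 - <<'E'
from workcell import *
from loc import *
s=camera("side")
cv2.imwrite("pics/s7.png",cv2.resize(s["color"][120:350,220:420,::-1],None,fx=2.5,fy=2.5))
E
python3 go.py .6261 -.0718 .19
```

```text
tool axes x,y,z in world:
 [[-0.0001  1.      0.0003]
 [ 1.      0.0001  0.0013]
 [ 0.0013  0.0003 -1.    ]]
roll units 0.0013258227714652692
shift units [-3.3013  2.99    0.0098] pos [0.4766 0.0932 0.1903] F [-0.2167 -0.5503 -1.5637] w 0.05060045873035191 t 27.0 q [ 0.1932  0.2336 -0.1128  1.223   0.      1.7639]
```

View pics/s7.png

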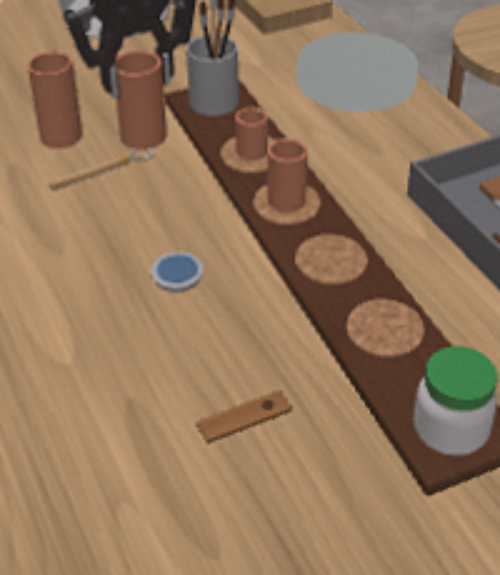

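The third beaker is held upright, at about (142,100) in the crop. Carrying it to pad b.

move_arm([
  [30,[-0.15,0.1,0],0],
  [30,[-0.4,0.35,0],0],
  [30,[-0.8,0.7,0],0],
  [30,[-1.2,1.1,0],0],
  [30,[-1.7,1.5,0],0],
  [30,[-2.2,1.9,0],0],
  [30,[-2.6,2.3,0],0],
  [30,[-3.0,2.7,0],0],
  [30,[-3.2,2.9,0],0],
  [30,[-3.3,2.99,0],0],
])

```text
clock: 28.0
eef_pos: [0.6265, -0.0746, 0.1874]
tool_rot: [0.708, 0.706, -0.001, -0.001]
ft_force: [-0.1, -0.2, -1.8]
grip_width: 0.0504
```

move_arm([
  [30,[0,0,0.1],0],
  [30,[0,0,0.4],0],
  [30,[0,0,0.8],0],
  [30,[0,0,1.2],0],
  [30,[0,0,1.5],0],
  [30,[0,0,1.75],0],
  [30,[0,0,1.9],0],
  [30,[0,0,2.0],0],
  [30,[0,0,2.05],0],
  [30,[0,0,2.07],0],
])

```text
clock: 29.0
eef_pos: [0.6259, -0.0718, 0.0861]
tool_rot: [0.707, 0.707, 0.0, 0.0]
ft_force: [0.3, -0.0, -1.6]
grip_width: 0.0507
```

move_arm([
  [30,[0,0,0.01],0],
  [30,[0,0,0.02],0],
  [30,[0,0,0.03],0],
  [30,[0,0,0.04],0],
  [30,[0,0,0.05],0],
  [30,[0,0,0.06],0],
  [30,[0,0,0.07],0],
  [30,[0,0,0.08],0],
  [30,[0,0,0.08],0],
  [30,[0,0,0.08],0],
])

```text
clock: 30.0
eef_pos: [0.6257, -0.0718, 0.0819]
tool_rot: [0.707, 0.707, 0.0, 0.0]
ft_force: [0.0, -0.3, -0.1]
grip_width: 0.0504
```

move_arm([
  [30,[0,0,0.005],0],
  [30,[0,0,0.005],0],
  [30,[0,0,0.01],0],
  [30,[0,0,0.01],0],
  [30,[0,0,0.015],0],
  [30,[0,0,0.015],0],
  [30,[0,0,0.02],0],
  [30,[0,0,0.02],0],
  [30,[0,0,0.02],0],
  [30,[0,0,0.02],0],
])

```text
clock: 31.0
eef_pos: [0.6257, -0.0719, 0.0819]
tool_rot: [0.707, 0.707, 0.0, 0.0]
ft_force: [-3.1, 0.1, 6.7]
grip_width: 0.0506
```

Contact. Releasing and backing up.

move_arm([
  [53,[0,0,0],0],
  [55,[0,0,0],0],
  [57,[0,0,0],0],
  [60,[0,0,0],0],
  [64,[0,0,0],0],
  [68,[0,0,0],0],
  [73,[0,0,0],0],
  [79,[0,0,0],0],
  [85,[0,0,0],0],
  [85,[0,0,0],0],
])

```text
clock: 32.0
eef_pos: [0.6257, -0.0718, 0.0808]
tool_rot: [0.707, 0.707, 0.0, 0.0]
ft_force: [-0.4, -0.4, -0.9]
grip_width: 0.0851
```

move_arm([
  [85,[0,0,-0.1],0],
  [85,[0,0,-0.4],0],
  [85,[0,0,-0.8],0],
  [85,[0,0,-1.2],0],
  [85,[0,0,-1.6],0],
  [85,[0,0,-2.0],0],
  [85,[0,0,-2.3],0],
  [85,[0,0,-2.5],0],
  [85,[0,0,-2.7],0],
  [85,[0,0,-2.8],0],
])

```text
clock: 33.0
eef_pos: [0.6259, -0.0719, 0.2217]
tool_rot: [0.707, 0.707, 0.0, 0.0]
ft_force: [-0.2, 0.7, 0.2]
grip_width: 0.0849
```

```bash
python3 go.py .4367 .3203 .18
```

```text
tool axes x,y,z in world:
 [[-0.0001  1.     -0.0001]
 [ 1.      0.0001  0.0008]
 [ 0.0008 -0.0001 -1.    ]]
roll units 0.0006139423641216264
shift units [ 7.8436 -3.7832  0.8304] pos [ 0.6259 -0.0719  0.2217] F [-0.2064  0.7435  0.2188] w 0.08491232044606717 t 33.0 q [-0.1143  0.5098  0.3749  1.4352  0.      1.4564]
```

move_arm([
  [85,[0.3,-0.2,0],0],
  [85,[0.9,-0.5,0],0],
  [85,[1.6,-0.9,0],0],
  [85,[2.3,-1.3,0],0],
  [85,[3.0,-1.7,0],0],
  [85,[3.7,-2.0,0],0],
  [85,[4.4,-2.4,0],0],
  [85,[5.1,-2.7,0],0],
  [85,[5.8,-3.0,0],0],
  [85,[6.4,-3.3,0],0],
])

```text
clock: 34.0
eef_pos: [0.4595, 0.2496, 0.2204]
tool_rot: [0.707, 0.707, -0.0, -0.0]
ft_force: [0.5, 0.4, -0.7]
grip_width: 0.0852
```

move_arm([
  [85,[0.6,-0.2,0],0],
  [85,[1.1,-0.35,0],0],
  [85,[1.4,-0.47,0],0],
  [85,[1.44,-0.48,0],0],
  [85,[1.44,-0.48,0.2],0],
  [85,[1.44,-0.48,0.4],0],
  [85,[1.44,-0.48,0.6],0],
  [85,[1.44,-0.48,0.8],0],
  [85,[1.44,-0.48,0.8],0],
  [85,[1.44,-0.48,0.8],0],
])

```text
clock: 35.0
eef_pos: [0.4366, 0.3197, 0.1804]
tool_rot: [0.707, 0.707, -0.0, -0.0]
ft_force: [0.1, 0.2, -0.2]
grip_width: 0.0853
```

```bash
python3 - <<'E'
from workcell import *
from loc import *
c=camera("top");s=camera("side")
for n,(x,y) in dict(shortest=(.6336,.1459),second=(.6266,.0388),third=(.6245,-.0715)).items():
    p=proj(c,[[x,y,H[n]+.022]])[0].round().astype(int); print(n,circ(c,*p,18,H[n]+.022))
cv2.imwrite("pics/s8.png",s["color"][:,:,::-1])
cv2.imwrite("pics/t8.png",c["color"][:,:,::-1])
E
python3 go.py .4367 .3203 .079
```

```text
shortest (0.6340442504882813, 0.14651976013183593, 0.04068428802490234, array([0.634 , 0.1459]), np.float64(0.039536097125661814))
second (0.6272376098632813, 0.03988020324707031, 0.047467681884765626, array([0.6274, 0.0392]), np.float64(0.045563203451124364))
third (0.6248551025390625, -0.07226467895507813, 0.05179716873168945, array([ 0.6249, -0.0719]), np.float64(0.050733471753189346))
tool axes x,y,z in world:
 [[ 0.0002  1.      0.0005]
 [ 1.     -0.0002  0.0007]
 [ 0.0007  0.0005 -1.    ]]
roll units -0.001551146422641777
shift units [ 0.0007 -0.0075  2.0448] pos [0.437  0.3202 0.1812] F [ 0.1353 -0.1232 -0.17  ] w 0.08521796675844998 t 35.1 q [ 0.6324  0.348   0.0206  1.2425 -0.      2.2033]
```

View pics/s8.png

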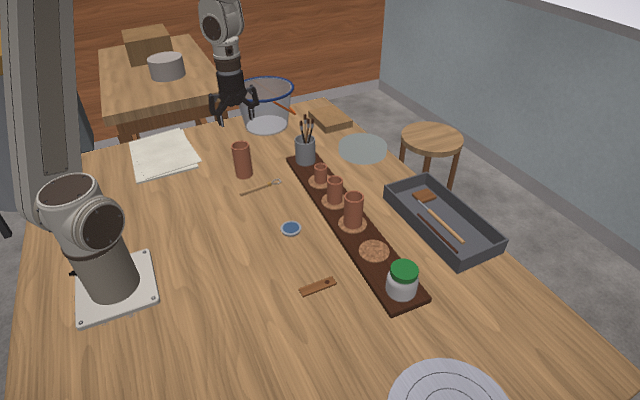

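View pics/t8.png

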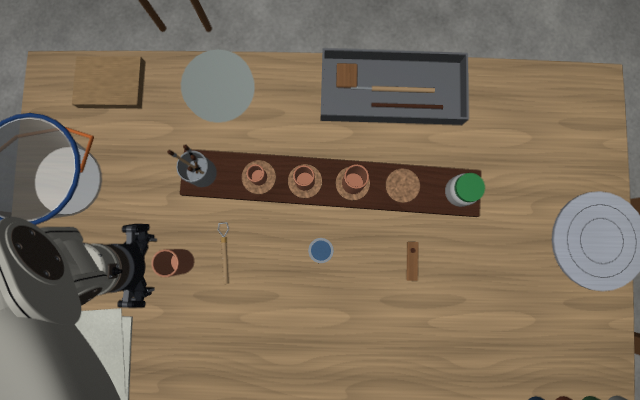

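Three beakers stand on pads d, c and b, within about 1 mm of their centres. The tallest, at (166,262), is untouched and the pot is in place. Grasping the tallest now.

move_arm([
  [85,[0,0,0.2],0],
  [85,[0,0,0.5],0],
  [85,[0,0,0.8],0],
  [85,[0,0,1.1],0],
  [85,[0,0,1.4],0],
  [85,[0,0,1.65],0],
  [85,[0,0,1.85],0],
  [85,[0,0,1.95],0],
  [85,[0,0,2.03],0],
  [85,[0,0,2.03],0],
])

```text
clock: 36.1
eef_pos: [0.4366, 0.3201, 0.0791]
tool_rot: [0.707, 0.707, -0.0, -0.0]
ft_force: [0.5, 0.3, -0.3]
grip_width: 0.085
```

move_arm([
  [79,[0,0,0],0],
  [74,[0,0,0],0],
  [69,[0,0,0],0],
  [65,[0,0,0],0],
  [61,[0,0,0],0],
  [57,[0,0,0],0],
  [52,[0,0,0],0],
  [45,[0,0,0],0],
  [35,[0,0,0],0],
  [35,[0,0,0],0],
])

```text
clock: 37.1
eef_pos: [0.4366, 0.3203, 0.0799]
tool_rot: [0.707, 0.707, 0.0, -0.0]
ft_force: [-2.0, -0.1, 5.1]
grip_width: 0.0568
```

move_arm([
  [35,[0,0,-0.05],0],
  [35,[0,0,-0.15],0],
  [35,[0,0,-0.4],0],
  [35,[0,0,-0.8],0],
  [35,[0,0,-1.2],0],
  [35,[0,0,-1.6],0],
  [35,[0,0,-2.0],0],
  [35,[0,0,-2.4],0],
  [35,[0,0,-2.7],0],
  [35,[0,0,-2.8],0],
])

```text
clock: 38.1
eef_pos: [0.4376, 0.3208, 0.222]
tool_rot: [0.707, 0.707, 0.002, 0.0]
ft_force: [0.9, 1.1, -2.5]
grip_width: 0.0569
```

```bash
python3 - <<'E'
from workcell import *
from loc import *
s=camera("side")
cv2.imwrite("pics/s9.png",cv2.resize(s["color"][50:280,180:380,::-1],None,fx=2.5,fy=2.5))
E
python3 go.py .6234 -.1873 .22
```

```text
tool axes x,y,z in world:
 [[-0.      1.      0.0023]
 [ 1.      0.      0.0032]
 [ 0.0032  0.0023 -1.    ]]
roll units 0.00027992646857807906
shift units [-10.1608   3.7174   0.0232] pos [0.4375 0.3207 0.2217] F [-0.0696  0.506  -2.1934] w 0.05674132296039326 t 38.15 q [ 0.6326  0.326   0.096   1.3369 -0.0001  2.2034]
```

View pics/s9.png

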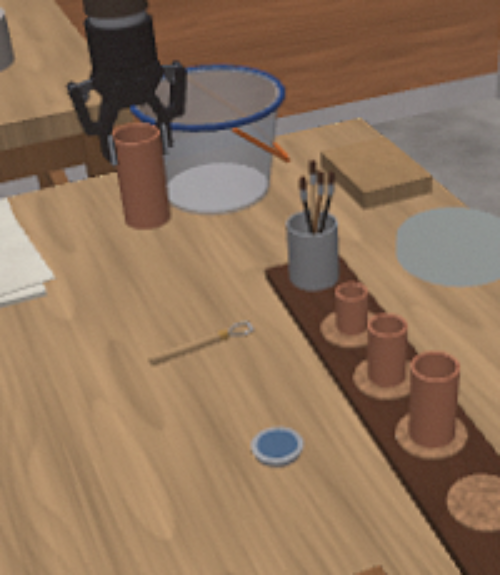

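The tallest is held upright at about (143,175) in the crop, and the other three are undisturbed. I'll carry it along -y first, then forward to pad a.

move_arm([
  [35,[-0.2,0,0],0],
  [35,[-0.6,0,0],0],
  [35,[-1.2,0,0],0],
  [35,[-1.8,0,0],0],
  [35,[-2.5,0,0],0],
  [35,[-3.2,0,0],0],
  [35,[-3.9,0.1,0],0],
  [35,[-4.6,0.2,0],0],
  [35,[-5.2,0.3,0],0],
  [35,[-5.8,0.5,0],0],
])

```text
clock: 39.15
eef_pos: [0.46, 0.0281, 0.2182]
tool_rot: [0.707, 0.707, -0.001, -0.001]
ft_force: [0.4, -0.3, -2.2]
grip_width: 0.0568
```

move_arm([
  [35,[-0.6,0.3,0],0],
  [35,[-1.2,0.6,0],0],
  [35,[-1.8,1.0,0],0],
  [35,[-2.4,1.4,0],0],
  [35,[-3.0,1.9,0],0],
  [35,[-3.5,2.4,0],0],
  [35,[-3.9,2.8,0],0],
  [35,[-4.2,3.1,0],0],
  [35,[-4.33,3.2,0],0],
  [35,[-4.35,3.24,0],0],
])

```text
clock: 40.15
eef_pos: [0.6228, -0.1882, 0.2175]
tool_rot: [0.708, 0.707, -0.001, -0.001]
ft_force: [0.0, 1.3, -2.4]
grip_width: 0.0564
```

move_arm([
  [35,[0,0,0],0],
  [35,[0,0,0.2],0],
  [35,[0,0,0.5],0],
  [35,[0,0,0.9],0],
  [35,[0,0,1.3],0],
  [35,[0,0,1.6],0],
  [35,[0,0,1.8],0],
  [35,[0,0,2.0],0],
  [35,[0,0,2.1],0],
  [35,[0,0,2.1],0],
])

```text
clock: 41.15
eef_pos: [0.6233, -0.1871, 0.1137]
tool_rot: [0.707, 0.707, -0.0, -0.0]
ft_force: [-0.1, -0.6, -1.8]
grip_width: 0.0564
```

```bash
python3 go.py .6234 -.1873 .1022
```

```text
tool axes x,y,z in world:
 [[-0.0003  1.      0.0003]
 [ 1.      0.0003 -0.001 ]
 [-0.001   0.0003 -1.    ]]
roll units 0.0028983838496749715
shift units [-0.0046  0.003   0.2301] pos [ 0.6233 -0.1871  0.1137] F [-0.1084 -0.5731 -1.7504] w 0.056399901052294636 t 41.15 q [-0.2916  0.6061  0.2539  1.2196 -0.      1.2789]
```

move_arm([
  [35,[0,0,0.04],0],
  [35,[0,0,0.08],0],
  [35,[0,0,0.12],0],
  [35,[0,0,0.15],0],
  [35,[0,0,0.17],0],
  [35,[0,0,0.19],0],
  [35,[0,0,0.2],0],
  [35,[0,0,0.21],0],
  [35,[0,0,0.22],0],
  [35,[0,0,0.22],0],
])

```text
clock: 42.15
eef_pos: [0.6236, -0.1873, 0.1032]
tool_rot: [0.707, 0.707, -0.0, -0.0]
ft_force: [-0.2, -0.0, -2.2]
grip_width: 0.0567
```

move_arm([
  [35,[0,0,0.005],0],
  [35,[0,0,0.01],0],
  [35,[0,0,0.015],0],
  [35,[0,0,0.02],0],
  [35,[0,0,0.025],0],
  [35,[0,0,0.03],0],
  [35,[0,0,0.03],0],
  [35,[0,0,0.03],0],
  [35,[0,0,0.03],0],
  [35,[0,0,0.03],0],
])

```text
clock: 43.15
eef_pos: [0.6237, -0.1873, 0.102]
tool_rot: [0.707, 0.707, 0.0, 0.0]
ft_force: [-1.5, 0.0, -0.6]
grip_width: 0.0565
```

move_arm([
  [35,[0,0,0.005],0],
  [35,[0,0,0.005],0],
  [35,[0,0,0.01],0],
  [35,[0,0,0.01],0],
  [35,[0,0,0.015],0],
  [35,[0,0,0.015],0],
  [35,[0,0,0.015],0],
  [35,[0,0,0.015],0],
  [35,[0,0,0.015],0],
  [35,[0,0,0.015],0],
])

```text
clock: 44.15
eef_pos: [0.6237, -0.1874, 0.102]
tool_rot: [0.707, 0.707, 0.0, 0.0]
ft_force: [-3.5, 0.6, 5.3]
grip_width: 0.0564
```

Contact. Releasing, raising, and pulling back clear toward the robot.

move_arm([
  [59,[0,0,0],0],
  [61,[0,0,0],0],
  [63,[0,0,0],0],
  [66,[0,0,0],0],
  [69,[0,0,0],0],
  [73,[0,0,0],0],
  [77,[0,0,0],0],
  [81,[0,0,0],0],
  [85,[0,0,0],0],
  [85,[0,0,0],0],
])

```text
clock: 45.15
eef_pos: [0.6237, -0.1873, 0.1011]
tool_rot: [0.707, 0.707, 0.0, 0.0]
ft_force: [0.4, 0.0, 0.1]
grip_width: 0.085
```

move_arm([
  [85,[0,0,-0.1],0],
  [85,[0,0,-0.4],0],
  [85,[0,0,-0.8],0],
  [85,[0,0,-1.2],0],
  [85,[0,0,-1.6],0],
  [85,[0,0,-2.0],0],
  [85,[0,0,-2.3],0],
  [85,[0,0,-2.5],0],
  [85,[0,0,-2.6],0],
  [85,[0,0,-2.6],0],
])

```text
clock: 46.15
eef_pos: [0.6239, -0.1874, 0.2316]
tool_rot: [0.707, 0.707, 0.0, 0.0]
ft_force: [0.1, 0.1, -0.2]
grip_width: 0.085
```

move_arm([
  [85,[-0.1,-0.3,0],0],
  [85,[-0.3,-0.8,0],0],
  [85,[-0.6,-1.4,0],0],
  [85,[-0.9,-2.0,0],0],
  [85,[-1.2,-2.6,0],0],
  [85,[-1.5,-3.2,0],0],
  [85,[-1.8,-3.8,0],0],
  [85,[-2.1,-4.3,0],0],
  [85,[-2.3,-4.6,0],0],
  [85,[-2.4,-4.7,0],0],
])

```text
clock: 47.15
eef_pos: [0.3868, -0.3077, 0.2303]
tool_rot: [0.708, 0.706, -0.0, -0.001]
ft_force: [0.6, -0.3, -0.6]
grip_width: 0.0851
```

move_arm([
  [85,[0,0,0],0],
  [85,[0,0,0],0],
  [85,[0,0,0],0],
  [85,[0,0,0],0],
  [85,[0,0,0],0],
  [85,[0,0,0],0],
  [85,[0,0,0],0],
  [85,[0,0,0],0],
  [85,[0,0,0],0],
  [85,[0,0,0],0],
])

```text
clock: 48.15
eef_pos: [0.3887, -0.3074, 0.2311]
tool_rot: [0.707, 0.707, 0.0, 0.0]
ft_force: [-0.3, -0.2, 0.5]
grip_width: 0.0854
```

```bash
python3 - <<'E'
from workcell import *
from loc import *
c=camera("top");s=camera("side")
for n,(x,y) in dict(shortest=(.6336,.1459),second=(.6266,.0388),third=(.6245,-.0715),tallest=(.6219,-.1871)).items():
    p=proj(c,[[x,y,H[n]+.022]])[0].round().astype(int); r=circ(c,*p,20,H[n]+.022); print(n,r, "err mm",(r[0]-x)*1e3,(r[1]-y)*1e3)
cv2.imwrite("pics/s10.png",s["color"][:,:,::-1])
cv2.imwrite("pics/t10.png",c["color"][:,:,::-1])
a=cv2.imread("pics/top0.png")[140:190,160:215].astype(int);b=c["color"][140:190,160:215,::-1].astype(int)
print("pot diff",np.abs(a-b).max(2).mean(),(np.abs(a-b).max(2)>25).sum())
E
```

```text
shortest (0.63417919921875, 0.14570562744140625, 0.0397136344909668, array([0.6342, 0.1459]), np.float64(0.0393150977772949)) err mm 0.5791992187499373 -0.1943725585937528
second (0.6275558471679688, 0.04002468109130859, 0.04773565673828125, array([0.6276, 0.0393]), np.float64(0.04569973838476713)) err mm 0.9558471679687042 1.2246810913085908
third (0.6248551025390625, -0.07226467895507813, 0.05179716873168945, array([ 0.6249, -0.0719]), np.float64(0.050733471753189346)) err mm 0.35510253906245737 -0.7646789550781324
tallest (0.6216651611328124, -0.1861822967529297, 0.05859488296508789, array([ 0.6221, -0.1863]), np.float64(0.05710530853807483)) err mm -0.23483886718755898 0.9177032470703006
pot diff 2.181090909090909 0
```

View pics/s10.png

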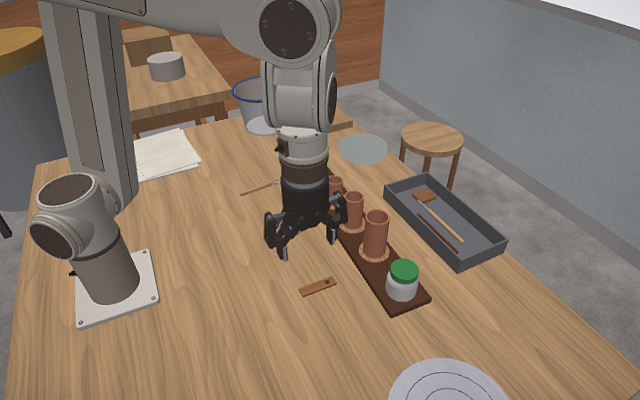

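View pics/t10.png

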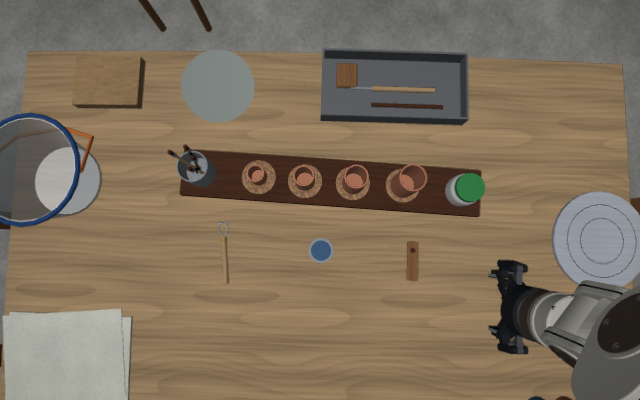

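All four beakers stand upright, rising from the pot at about (192,165) to the jar. Each is within about 1.5 mm of its pad centre. The pot picture is unchanged and the gripper is clear, so I'm handing in.

```bash
python3 -c "
from workcell import *
print(job_done())"
```

```text
the job is handed in; nothing more can be done
None
```

All four beakers stand upright on the cork pads in height order, and the job was handed in at about 48 s of the 106 s limit. The brush pot stands at the +y end, so the shortest went on pad d, the second on c, the third on b and the tallest on a. Each was lowered in steps of 1 mm or less until the force showed light contact (about 4–9 N), then the fingers opened slowly.

My last checks used the top camera:
- **Centring:** every beaker's rim lies within about 1.6 mm of its pad's centre. The camera calibration is only good to about 2 mm.
- **Brush pot:** its part of the picture shows no change from the start.
- **Gripper:** it is open and well clear of everything.

In the last side picture the gripper hid the pot and part of the shortest beaker, so for those the final check rests on the top view. An earlier side picture showed the shortest standing upright. No check failed.

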